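Fetch the parts basket from the rinse tank with the hook rod

ROBOT

A 6-joint arm with a two-finger parallel gripper is mounted at the origin on the work surface. World frame = base frame: x ahead of the robot, y to its left, z up, the work surface at z = 0. Lengths are in mm, angles in rad, forces in N, time in s.
With the tool pointing down it reaches from about 275 to 1000 mm from the base axis. Payload 8.4 kg.
Tool frame: the origin (TCP) lies at the very end of the fingers, on their centre line; the grasp point (between the pads) lies 19 mm behind it; z points along the fingers, x is the direction in which the jaws open and shut, and the axes are right-handed (so a half turn about z gives the same grasp; the last joint's range is limited). The gripper opens to 85 mm and grips with 20 to 120 N. Pads are 22 mm wide; open, the fingers measure 114 mm over their backs; the gripper's body (76 mm by 85 mm) begins 54 mm behind the grasp point. The pads swing forward as they close: fully open they stand 13 mm farther back than shut.
Start: joints at [-1.211, 0.353, 1.633, -0, 1.155, -0.002], TCP at [221.223, -584.541, 231.281] pointing down, gripper open.
Joint ranges: [-2.63, 2.63], [-0.92, 2.1], [0.06, 2.66], [-1.3, 4.44], [0, 2.69], [-3.02, 3.02]. Speed limits (rad/s): [2.22, 2.22, 2.79, 3.14, 3.14, 3.14].

INTERFACE

Orientations are given as [roll, pitch, yaw] about the fixed x, y, z axes, in that order (R = Rz(yaw) Ry(pitch) Rx(roll)).
In Python, from rig import r gives the robot as it stands. The module is installed in compiled form; this text tells all that it offers.
- The arm moves only by the tool apply_moves, never from a script. Its argument "targets" is a list that holds one entry, the list of rows, each a list of 7 numbers: the gripper's target within -1 to 1 (fully open at 1, half-way at 0, shut at -1), then the shift along the tool's x, y, z in cm, then the turn, a rotation vector about the tool's x, y, z in degrees. A call has 1 to 8 rows; each row is the pose to reach, as a shift and turn from the pose measured when the call began, along the tool's axes at that moment; what a row does not reach only later rows make up. A row lasts 1/10 s, in which the tool goes at most 50 mm and 8.59 degrees, less where a joint would pass 70% of its speed; a pose out of reach is approached as far as the arm can. A call with a gripper value outside its range is refused whole. The fingers move at their own pace and stop on an object; "newtons" is the grip in N (left out, the last holds). Time passes only in rows, so rows that repeat a pose let the fingers close. It gives the time, the measured TCP pose, the force and the opening at its end, in the units of the state.
- r.sense(): the state, without advancing time (a new reading comes with each control period).
- r.grab_frame(name): name is "side" or "top"; returns a dict with "pixels" (480x640x3 uint8, red, green, blue), "fov_y" (degrees; the focal length in pixels is half the picture's height over the tangent of half this angle, whatever the lens; pixels are square), "cx", "cy" (the principal point, pixels), "R" (3x3) and "t" (3): a world point X has camera coordinates R X + t. Camera axes: x right, y down, z forward; pixel columns grow to the right and rows downward; lengths in mm; the calibration is good to about 2 mm. A picture is of the moment at which its call begins. There is no depth.
- r.sign_off(): hands the job in, once; it reports no verdict.
The state is a dict: "clock": time; "qpos": joint angles; "qvel": joint speeds; "joint_efforts": joint torques, N m; "eef_pos": TCP position; "tcp_rot": TCP orientation; "contact_force": force on the tool from outside, world axes, zero at the start; "wrist_torque": the same for the moment, N m; "opening": opening from 0.0 (shut) to 1.0 (fully open).
Only numpy, scipy, OpenCV 4.12 (cv2) and the standard library are available. Lean on these libraries where they do the work, as an engineer would, in place of code of your own. Each camera call takes 0.05 s, during which the arm holds its last target. There are 200 camera calls.

TASK

Two narrow rinse tanks stand on the bench, each with a small steel basket hanging deep inside. Take the hook rod from its stand, hook the square basket by its bail, lift it out of its tank, set it down upright on the aluminium drain tray without dropping it, and hang the rod back in its stand. Do not touch the square basket with the gripper or arm, and leave the round basket hanging where it is.

Things in the scene. Friction and masses are not known exactly. Their poses are not given: they have to be found in the camera images.
- hook_rod: Upright hook rod, mm. Origin on the shaft axis at the hook's underside level, z up. Shaft 8 thick; collar 30 (x) x 36 (y), z 108-112; black square grip 22 x 22, z 112-172. The 6 thick hook points to +x: centre line from shaft (z 14) down to x 12, z 3, up to tip x 25, z 15 (outermost x 28, top z 18); a hung bar settles at x 12, z 10. 120 g. Starts hanging in the stand.
- basket: Square steel basket to fetch, 60 (x) x 56 (y) x 16 mm, 140 g, black parts in it. Origin: centre of underside, z up. Rigid 5 mm wire bail arches over it in its y-z plane: top at y 0, z 56 (centre), z 42 at y +-20, foot at y +-26; open below along x. Ears to y +-40 at z 13-16, resting loose on ledges in its tank, underside 10 mm above the bench. Its tank is centred on it and square with it.
- round_basket: Round steel basket to leave alone, 56 mm across, same ears and bail, brass discs in it, in the other tank. Origin: centre of underside. Both tanks are fixed, white, alike; either may be left or right: 126 (x) x 100 (y) mm outside, 116 x 90 inside, rim 135 above the bench; inner ledges on the long walls come to 33 mm from the centre, tops at 23.
- station: Fixed drain station, mm. Origin: centre of the drain tray's underside, on the bench. Tray 210 (x) x 170 (y), floor top z 4, rim 12 high, 4 wide. Rod stand beside it at x 0, y 130: two upright plates 36 long (x), 6 thick, tops z 123, with a 20 gap centred on y 130. The shaft hangs in the gap, collar on the plate tops: rod origin at x 0, y 130, z 15, hook along the station's x (+x at start).
There are look-alikes about, which are no part of the job. What is shaped like the hook_rod but turquoise or yellow is not meant.

How it is judged (in metres and radians):
On the way, in this order (a step that is already met when the one before it is completed fails the run):
1. the square basket hangs on the hook, clear above its tank's rim (height (world z) of basket above 0.136 m and contact force between hook_rod and basket above 0.3 N), for 0.2 s.
2. the square basket stands upright on the drain tray (x of basket in the frame of station between -0.075 and 0.075 m and y of basket in the frame of station between -0.055 and 0.055 m and z of basket in the frame of station below 0.012 m and angle between basket's own z axis and vertical below 0.17 rad and linear speed of basket below 0.05 m/s), for 0.2 s.
At the end, for the whole second after the job is handed in: The square basket is at rest flat on the drain tray (tilt under 10 degrees); the hook rod hangs at rest in its stand, collar on the plates (within 22 mm along, 15 mm across the gap, 7 mm in height, tilt under 10 degrees); the round basket is within 20 mm of its start (x of basket in the frame of station between -0.075 and 0.075 m and y of basket in the frame of station between -0.055 and 0.055 m and z of basket in the frame of station below 0.012 m and angle between each of basket, hook_rod's own z axis and vertical below 0.17 rad and linear speed of each of basket, hook_rod below 0.03 m/s and x of hook_rod in the frame of station between -0.022 and 0.022 m and y of hook_rod in the frame of station between 0.115 and 0.145 m and z of hook_rod in the frame of station between 0.008 and 0.024 m and distance of round_basket from where it was at the start of the episode below 0.02 m); the robot touches nothing.
It fails at once if the gripper or the arm touches the square basket (contact force between any of the fingers, the arm and basket above 0.5 N).
It fails at once if the square basket is dropped (faster than 1 m/s) (linear speed of basket above 1 m/s).
It fails at once if the round basket is moved by more than 20 mm (distance of round_basket from where it was at the start of the episode above 0.02 m).
It also fails if it takes over 72 s, if anything falls off the work surface, if the arm or the gripper's body presses on something with over 40 N, if the wrist force passes 120 N, or if a joint passes its speed limit or range.

## Working session

There is one attempt and no reset: what is moved stays moved. The work goes in short steps, Python scripts to look and compute and a tool call to move; the robot and the scene stay as the last step left them, time stands still between calls to the robot, and variables do not carry over. Pictures are saved under pics/ and viewed, about 8 in all and at most 12, crops included, and the job is handed in when it is done.

Besides the shell and the picture viewer there is one more tool, called as name([rows], argument=value, ...), one row to a line, values as JSON. apply_moves: Moves the arm, as the interface text tells. Its arguments: {"type":"object","properties":{"targets":{"type":"array"},"newtons":{"type":"number"}},"required":["targets"]}

```bash
mkdir -p pics; cat > h.py <<'E'
import numpy as np, cv2
from rig import r
def grab(n,f=None):
    d=r.grab_frame(n)
    if f: cv2.imwrite('pics/'+f,cv2.cvtColor(d['pixels'],cv2.COLOR_RGB2BGR))
    return d
def foc(d): return 240/np.tan(np.radians(d['fov_y'])/2)
def ray(d,u,v):
    R=np.array(d['R']);t=np.array(d['t']);f=foc(d)
    return -R.T@t, R.T@np.array([(u-d['cx'])/f,(v-d['cy'])/f,1])
def onz(d,u,v,z):
    c,w=ray(d,u,v); return c+w*(z-c[2])/w[2]
def tri(d1,p1,d2,p2):
    c1,w1=ray(d1,*p1);c2,w2=ray(d2,*p2)
    s=np.linalg.lstsq(np.c_[w1,-w2],c2-c1,rcond=None)[0]
    a=c1+s[0]*w1;b=c2+s[1]*w2; return (a+b)/2,np.linalg.norm(a-b)
def proj(d,X):
    q=np.array(d['R'])@np.array(X,float)+np.array(d['t']);f=foc(d)
    return q[:2]/q[2]*f+[d['cx'],d['cy']]
E
python3 - <<'E'
from h import *
np.set_printoptions(precision=2,suppress=True)
for n in('side','top'):
    d=grab(n,n+'0.png'); print(n,d['fov_y'],d['cx'],d['cy'],-np.array(d['R']).T@d['t'],np.array(d['R']).tolist())
print(r.sense())
E
```

```text
side 50.30496489581656 321.33507379137683 241.7170389105874 [253.34 974.71 910.25] [[-0.9795426118399805, -0.20116909542011224, 0.005221746600796621], [-0.14263401439993215, 0.6757485449632707, -0.7232008309703344], [0.14195706930572044, -0.7091508295333767, -0.6906180503333623]]
top 54.40464847715161 319.15953472226676 237.56583625532284 [ 267.51   94.82 1007.25] [[-0.006065627038709228, -0.9998585916328273, -0.015684543558769873], [-0.981677320596478, 0.008941164458055699, -0.1903409934949747], [0.19045431576928695, 0.014242623218834039, -0.9815927369783762]]
{'clock': 0.1, 'qpos': array([-1.21,  0.35,  1.63, -0.  ,  1.16, -0.  ]), 'qvel': array([ 0., -0., -0., -0., -0.,  0.]), 'joint_efforts': array([ -0.  , -60.64, -34.28,  -0.  ,   0.  ,  -0.  ]), 'eef_pos': array([ 221.06, -584.13,  230.62]), 'tcp_rot': array([ 3.14,  0.  , -1.21]), 'contact_force': array([-0.11,  0.52, -0.02]), 'wrist_torque': array([ 0.03, -0.02,  0.02]), 'opening': 1.0005899680532044}
```

View pics/top0.png

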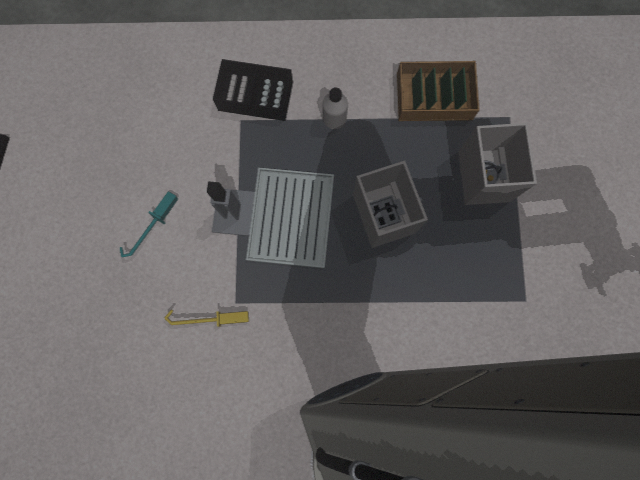

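View pics/side0.png

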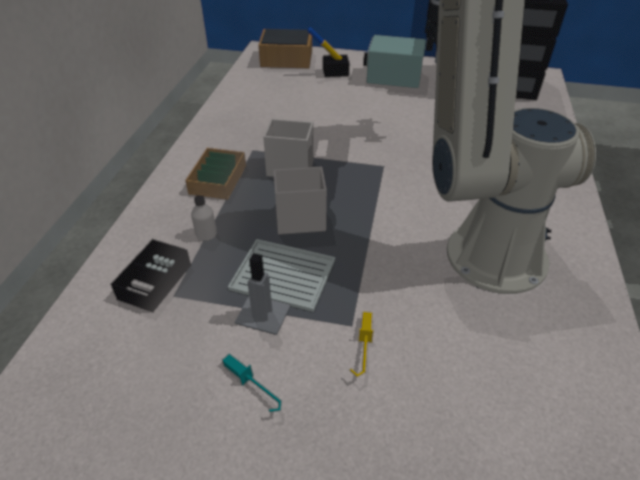

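The top view shows the tray at about (290,218), the black rod grip in its stand at (216,190), and the square basket with black parts in the middle tank at (385,210). The right tank, at (495,165), holds the round basket. The turquoise and yellow rods are decoys.

```bash
python3 - <<'E'
from h import *
a=cv2.imread('pics/top0.png')[145:285,195:445]
a=cv2.resize(a,None,fx=3.2,fy=3.2,interpolation=cv2.INTER_CUBIC)
a=cv2.convertScaleAbs(a,alpha=1.4,beta=15)
b=cv2.imread('pics/side0.png')[150:340,210:350]
cv2.imwrite('pics/c1.png',a)
E
```

```text
(no output)
```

View pics/c1.png

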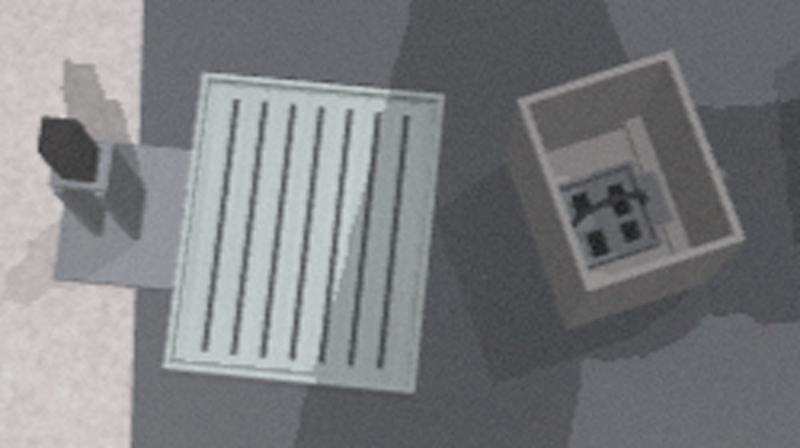

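```bash
cat > m.py <<'E'
from h import *
np.set_printoptions(precision=1,suppress=True)
def rect(d,pts,z):
    P=np.array([onz(d,u,v,z)[:2] for u,v in pts])
    (c,s,a)=cv2.minAreaRect(P.astype(np.float32)); e=[np.linalg.norm(P[i]-P[i-3]) for i in range(4)]
    l=P[1]-P[2]+P[0]-P[3]
    return P.mean(0),np.degrees(np.arctan2(l[1],l[0])),np.array(e)
cv=lambda L:[(195+x/3.2,145+y/3.2) for x,y in L]
E
python3 - <<'E'
from m import *
d=grab('top'); s=grab('side')
print('tray',*rect(d,cv([(203,72),(444,94),(414,392),(164,369)]),12))
print('tank',*rect(d,cv([(518,99),(671,53),(744,238),(590,290)]),135))
print('round',*rect(d,[(477,127),(527,124),(535,184),(484,190)],135))
c,a,_=rect(d,cv([(203,72),(444,94),(414,392),(164,369)]),12)
for aa in(a,):
  t=np.radians(aa); st=c+np.array([-np.sin(t),np.cos(t)])*130
  print('stand',st,'grip proj top',proj(d,[*st,187]),proj(d,[*st,127]),'side',proj(s,[*st,187]),proj(s,[*st,127]))
E
```

```text
tray [508.2 171.4] -6.140030867011388 [169.5 209.9 169.2 210.9]
tank [513.8 -33.6] 18.504372175444804 [ 98.4 122.9  97.7 125.6]
round [ 596.3 -258.6] 1.9194068245278404 [ 99.1 124.   99.4 130. ]
stand [522.1 300.6] grip proj top [213.1 187.4] [220.4 196.5] side [255.2 256.4] [257.6 276.8]
```

```bash
cat > g.py <<'E'
# usage: python3 g.py x y z yaw_deg [upright]: prints shift (cm) and rotvec (deg) in tool axes to the goal
import sys; from h import *
from scipy.spatial.transform import Rotation as Ro
np.set_printoptions(precision=2,suppress=True)
s=r.sense(); R=Ro.from_euler('xyz',s['tcp_rot'])
p=s['eef_pos']
print('now',s['clock'],p,np.degrees(s['tcp_rot']),'F',s['contact_force'],'open',s['opening'])
a=list(map(float,sys.argv[1:]))
for i in range(0,len(a),4):
    x,y,z,w=a[i:i+4]; G=Ro.from_euler('xyz',[180,0,w],degrees=True)
    print(R.inv().apply(np.array([x,y,z])-p)/10,(R.inv()*G).as_rotvec(degrees=True))
E
python3 g.py 522 300.6 235 -6.1
```

```text
now 0.2 [ 221.13 -584.26  230.83] [-180.      0.05  -69.27] F [-0.53 -0.06  0.39] open 1.0003160912279692
[-72.11 -59.46  -0.35] [ -0.03   0.05 -63.17]
```

apply_moves([
  [[1,-4,-3.3,0,0,0,-4],[1,-8,-6.6,0,0,0,-8],[1,-12,-9.9,0,0,0,-12],[1,-16,-13.2,0,0,0,-16],[1,-20,-16.5,0,0,0,-20],[1,-24,-19.8,0,0,0,-24],[1,-28,-23.1,0,0,0,-28],[1,-32,-26.4,0,0,0,-32]],
])

```text
clock: 1.0
eef_pos: [350.0, -204.0, 231.2]
tcp_rot: [-3.141, 0.0, -0.648]
contact_force: [1.2, 0.3, 0.1]
opening: 1.001
```

```bash
python3 g.py 522 300.6 235 -6.1
```

```text
now 1.0 [ 350.04 -203.97  231.23] [-179.97    0.01  -37.14] F [1.16 0.25 0.11] open 1.0011620246950836
[-16.75 -50.61  -0.34] [ -0.04  -0.   -31.04]
```

apply_moves([
  [[1,-1.6,-4.7,0,0,0,-4],[1,-3.2,-9.4,0,0,0,-8],[1,-4.8,-14.1,0,0,0,-12],[1,-6.4,-18.8,0,0,0,-16],[1,-8,-23.5,0,0,0,-20],[1,-9.6,-28.2,0,0,0,-24],[1,-11.2,-32.9,0,0,0,-28],[1,-12.8,-37.6,0,0,0,-31]],
])

```text
clock: 1.8
eef_pos: [475.2, 175.3, 231.5]
tcp_rot: [-3.141, -0.001, -0.104]
contact_force: [1.2, -1.2, -0.0]
opening: 0.998
```

```bash
python3 g.py 522 300.6 235 -6.1
```

```text
now 1.8 [475.19 175.3  231.55] [-179.97   -0.03   -5.95] F [ 1.25 -1.18 -0.  ] open 0.997897506991747
[  3.36 -12.95  -0.34] [-0.03 -0.03  0.15]
```

```bash
python3 - <<'E'
from m import *
P={}
for n,b in(('top',(200,235,175,212)),('side',(240,280,245,300))):
    a=cv2.imread(f'pics/{n}0.png')[b[2]:b[3],b[0]:b[1]]
    m=(a.max(2)<58).astype(np.uint8)
    k,l,st,c=cv2.connectedComponentsWithStats(m); i=1+st[1:,4].argmax()
    print(n,st[i],c[i]+[b[0],b[2]]); P[n]=c[i]+[b[0],b[2]]; x,y,w,h,_=st[i]; P[n]=np.array([b[0]+x+w/2-.5,b[2]+y+h/2-.5])
d=grab('top');s=grab('side')
print(tri(d,P['top'],s,P['side']))
E
```

```text
top [  7   7  19  20 289] [216.1 191.3]
side [ 10   9  14  27 307] [256.4 267.1]
(array([522.2, 302. , 158.3]), np.float64(1.47832873637704))
```

apply_moves([
  [[1,0.9,-3.3,0,0,0,0],[1,1.8,-6.6,0,0,0,0],[1,2.6,-9.8,0,0,0,0],[1,3.4,-13,0,0,0,0],[1,3.4,-13,0,0,0,0]],
])

```text
clock: 2.4
eef_pos: [524.7, 306.8, 231.8]
tcp_rot: [-3.138, -0.002, -0.1]
contact_force: [1.0, -0.0, 1.0]
opening: 1.0
```

```bash
python3 - <<'E'
from h import *
d=grab('side')
a=cv2.cvtColor(d['pixels'],cv2.COLOR_RGB2BGR)[180:340,170:340]
cv2.imwrite('pics/c2.png',cv2.resize(a,None,fx=3.5,fy=3.5,interpolation=cv2.INTER_CUBIC))
E
python3 g.py 522 300.6 141 -6.1
```

```text
now 2.45 [523.79 304.89 231.5 ] [-179.86   -0.07   -5.73] F [-0.36  0.26 -0.25] open 0.9994952486527949
[-0.15  0.47  9.05] [-0.14 -0.07  0.37]
```

View pics/c2.png

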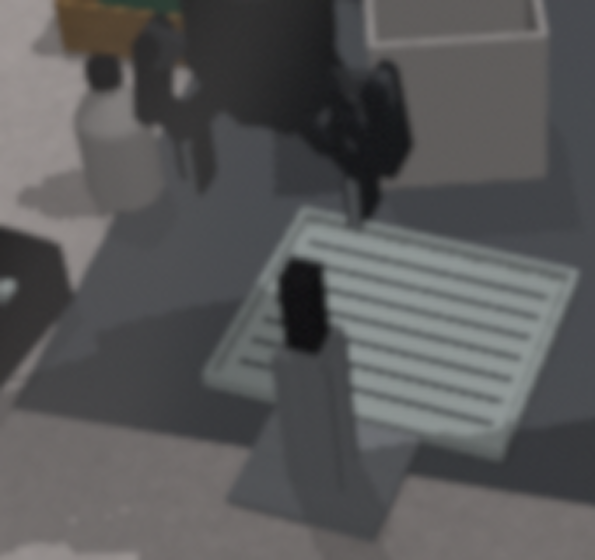

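apply_moves([
  [[1,-0.1,0.4,2.5,0,0,0.3],[1,-0.1,0.4,5,0,0,0.3],[1,-0.1,0.4,7,0,0,0.3],[1,-0.1,0.4,8.4,0,0,0.3],[1,-0.1,0.4,9,0,0,0.3],[1,-0.1,0.4,9,0,0,0.3]],
], newtons=60)

```text
clock: 3.05
eef_pos: [522.2, 300.5, 141.1]
tcp_rot: [-3.14, -0.0, -0.106]
contact_force: [0.6, -0.7, 0.3]
opening: 1.0
```

```bash
python3 g.py 522.2 301.3 141 -6.1
```

```text
now 3.05 [522.24 300.54 141.07] [-179.9    -0.02   -6.06] F [ 0.56 -0.72  0.34] open 0.9996439345084492
[-0.01 -0.08  0.01] [-0.1  -0.02  0.04]
```

apply_moves([
  [[-1,0,-0.1,0,0,0,0],[-1,0,-0.1,0,0,0,0],[-1,0,-0.1,0,0,0,0],[-1,0,-0.1,0,0,0,0],[-1,0,-0.1,0,0,0,0],[-1,0,-0.1,0,0,0,0],[-1,0,-0.1,0,0,0,0],[-1,0,-0.1,0,0,0,0]],
])

```text
clock: 3.85
eef_pos: [522.6, 301.7, 141.6]
tcp_rot: [-3.139, -0.001, -0.106]
contact_force: [-0.2, -0.5, 5.6]
opening: 0.252
```

```bash
python3 g.py 522.2 301.3 200 -6.1
```

```text
now 3.85 [522.6  301.71 141.57] [-179.88   -0.06   -6.05] F [-0.24 -0.49  5.57] open 0.2517367181819919
[-0.03  0.03 -5.84] [-0.12 -0.05  0.05]
```

apply_moves([
  [[-1,0,0,-1,0,0,0],[-1,0,0,-3,0,0,0],[-1,0,0,-5.5,0,0,0],[-1,0,0,-8,0,0,0],[-1,0,0,-11,0,0,0],[-1,0,0,-14,0,0,0],[-1,0,0,-15,0,0,0],[-1,0,0,-15,0,0,0]],
])

```text
clock: 4.65
eef_pos: [523.0, 301.7, 293.0]
tcp_rot: [-3.138, -0.003, -0.106]
contact_force: [-1.1, -0.6, -1.5]
opening: 0.248
```

```bash
python3 - <<'E'
from h import *
d=grab('side')
a=cv2.cvtColor(d['pixels'],cv2.COLOR_RGB2BGR)[130:330,170:370]
cv2.imwrite('pics/c3.png',cv2.resize(a,None,fx=3,fy=3,interpolation=cv2.INTER_CUBIC))
E
python3 g.py 480 -45 292 18.5
```

```text
now 4.7 [522.25 301.34 291.27] [-179.87   -0.06   -6.05] F [ 0.11  0.52 -1.88] open 0.2529601530356698
[-0.55 34.89 -0.15] [ -0.11  -0.09 -24.55]
```

View pics/c3.png

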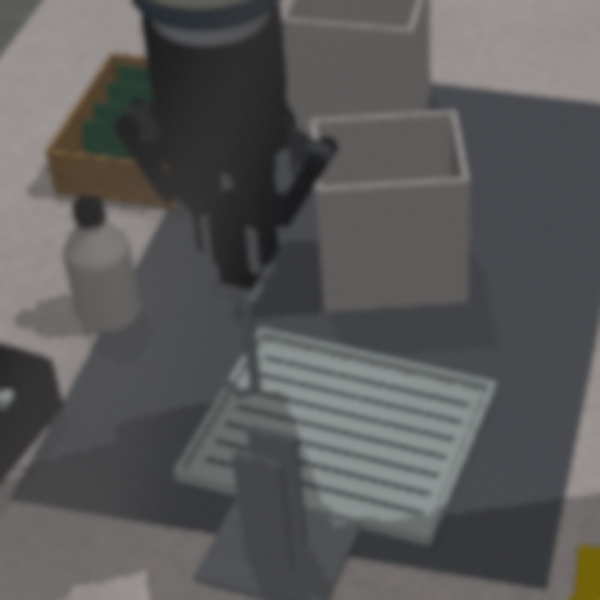

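```bash
python3 - <<'E'
from m import *
s=grab('side')
print(proj(s,[522.3,301.4,165]),proj(s,[522.3,301.4,277]), 'img bottom',170+254/3,130+392/3,'collar',170+247/3,130+287/3)
L=[(170+x/3,130+y/3) for x,y in [(312,122),(320,188),(470,178),(463,110)]]
P=np.array([onz(s,u,v,135)[:2] for u,v in L]); print(P,P.mean(0))
# planned hook start: tank x -40
t=np.radians(18.5);c=np.array([513.8,-33.6]);ex=np.array([np.cos(t),np.sin(t)])
for k in(-40,-12):print(k,c+k*ex)
E
python3 g.py 475.9 -46.3 292 18.5
```

```text
[255.9 264.3] [250.9 222.7] img bottom 254.66666666666669 260.66666666666663 collar 252.33333333333331 225.66666666666669
[[584.8 -55.1]
 [554.2  31.4]
 [437.4  -6.9]
 [461.8 -99.2]] [509.6 -32.4]
-40 [475.9 -46.3]
-12 [502.4 -37.4]
now 4.75 [521.82 301.07 290.23] [-179.94    0.02   -6.06] F [ 0.5  -0.71 -1.13] open 0.24481301722591353
[-0.9  35.03 -0.22] [ -0.07   0.01 -24.56]
```

apply_moves([
  [[-1,0,2,0,0,0,-2],[-1,-0.2,6,-0.2,0,0,-5],[-1,-0.4,10.5,-0.2,0,0,-8],[-1,-0.5,15,-0.2,0,0,-11],[-1,-0.6,19.5,-0.2,0,0,-14],[-1,-0.7,24,-0.2,0,0,-17],[-1,-0.8,28.5,-0.2,0,0,-20],[-1,-0.9,32,-0.2,0,0,-23]],
])

```text
clock: 5.55
eef_pos: [477.5, -18.3, 290.0]
tcp_rot: [-3.14, 0.003, 0.297]
contact_force: [0.3, 0.1, -0.9]
opening: 0.25
```

```bash
python3 g.py 475.2 -46 287 18.5
```

```text
now 5.55 [477.46 -18.32 290.03] [-179.89    0.17   17.04] F [ 0.34  0.08 -0.91] open 0.2496489873213935
[-1.03  2.58  0.3 ] [-0.11  0.17 -1.46]
```

apply_moves([
  [[-1,-0.5,1.3,0,0,0,-0.8],[-1,-0.9,2.3,0,0,0,-1.4],[-1,-1,2.6,0,0,0.2,-1.5],[-1,-1,2.6,0,0,0.2,-1.5],[-1,-1,2.6,0,0,0.2,-1.5]],
])

```text
clock: 6.05
eef_pos: [475.3, -45.6, 289.4]
tcp_rot: [-3.139, 0.0, 0.324]
contact_force: [-0.2, -0.1, -2.2]
opening: 0.252
```

```bash
python3 - <<'E'
from h import *
for n,(x0,x1,y0,y1) in(('side',(250,370,120,240)),('top',(330,450,130,250))):
    a=cv2.cvtColor(grab(n)['pixels'],cv2.COLOR_RGB2BGR)[y0:y1,x0:x1]
    a=cv2.convertScaleAbs(cv2.resize(a,(400,400),interpolation=cv2.INTER_CUBIC),alpha=1.4,beta=15)
    b=a if n=='side' else np.hstack([b,a])
cv2.imwrite('pics/c4.png',b)
from rig import r
d=r.grab_frame('side'); 
t=np.radians(18.5)
p=r.sense()['eef_pos'];print(p)
for X in [(0,-0,-126.5),(12,0,-126.5),(26,0,-108.5),(0,0,-14)]:
    w=p+[X[0]*np.cos(t),X[0]*np.sin(t),X[2]]; q=proj(d,w); print(X,(q-[250,120])/120*400, q)
E
python3 g.py 475.2 -46 164 18.5
```

```text
[475.50827763 -45.49304758 289.83655936]
(0, 0, -126.5) [215.951463   163.17207452] [314.7854389  168.95162235]
(12, 0, -126.5) [199.94806032 164.23937131] [309.9844181  169.27181139]
(26, 0, -108.5) [180.81074769 145.4519909 ] [304.24322431 163.63559727]
(0, 0, -14) [215.3686628   31.20090119] [314.61059884 129.36027036]
now 6.2 [475.51 -45.49 289.84] [-179.88   -0.02   18.58] F [ 0.98 -0.53 -0.78] open 0.2505509629985455
[-0.05  0.06 12.58] [-0.12 -0.02  0.08]
```

View pics/c4.png

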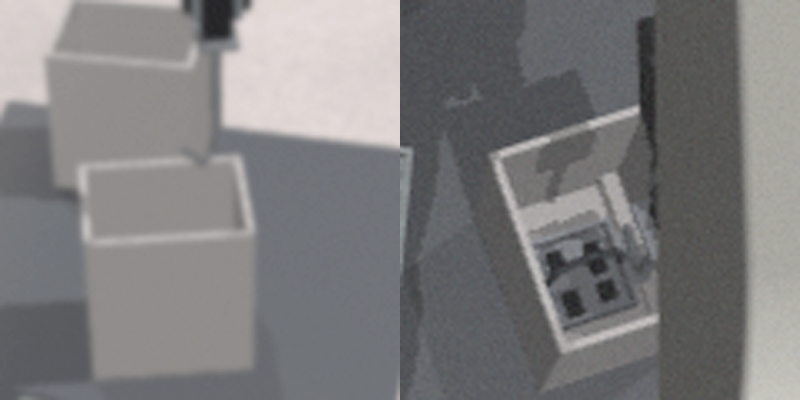

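apply_moves([
  [[-1,0,0,2,0,0,0],[-1,0,0,4,0,0,0],[-1,0,0,6,0,0,0],[-1,0,0,8,0,0,0],[-1,0,0,9.5,0,0,0],[-1,0,0,11,0,0,0],[-1,0,0,12,0,0,0],[-1,0,0,12.4,0,0,0]],
])

```text
clock: 7.0
eef_pos: [475.1, -44.9, 165.0]
tcp_rot: [-3.139, 0.001, 0.325]
contact_force: [-0.7, -0.2, -0.5]
opening: 0.249
```

```bash
python3 g.py 503.5 -36.8 165 18.5
```

```text
now 7.0 [475.07 -44.88 164.98] [-179.85    0.05   18.61] F [-0.67 -0.17 -0.55] open 0.24873961440892495
[ 2.95  0.14 -0.01] [-0.15  0.05  0.11]
```

apply_moves([
  [[-1,0.6,0.1,0,0,0,0],[-1,1.2,0.1,0,0,0,0],[-1,1.8,0.1,0,0,0,0],[-1,2.4,0.1,0,0,0,0],[-1,2.8,0.1,0,0,0,0],[-1,2.8,0.1,0,0,0,0]],
])

```text
clock: 7.6
eef_pos: [502.7, -36.7, 165.1]
tcp_rot: [-3.139, 0.0, 0.325]
contact_force: [0.8, -0.4, -0.0]
opening: 0.25
```

```bash
python3 g.py 502.4 -37 185 18.5
```

```text
now 7.6 [502.66 -36.69 165.13] [-179.86    0.02   18.63] F [ 0.75 -0.42 -0.  ] open 0.24977010314127188
[-0.04  0.02 -1.99] [-0.14  0.02  0.13]
```

Lifting slowly; contact is expected after about 18 mm.

apply_moves([
  [[-1,0,0,-0.8,0,0,0],[-1,0,0,-1.4,0,0,0],[-1,0,0,-1.8,0,0,0],[-1,0,0,-2.2,0,0,0],[-1,0,0,-2.6,0,0,0],[-1,0,0,-3,0,0,0],[-1,0,0,-3.4,0,0,0],[-1,0,0,-3.5,0,0,0]],
])

```text
clock: 8.4
eef_pos: [502.9, -36.8, 200.6]
tcp_rot: [-3.139, -0.0, 0.325]
contact_force: [0.6, 0.5, -1.9]
opening: 0.25
```

apply_moves([
  [[-1,0,0,0,0,0,0],[-1,0,0,0,0,0,0]],
])

```text
clock: 8.6
eef_pos: [502.9, -36.8, 200.6]
tcp_rot: [-3.139, -0.0, 0.325]
contact_force: [-0.8, -0.1, -3.0]
opening: 0.255
```

```bash
python3 - <<'E'
from h import *
F=[]
for i in range(6):
    d=r.grab_frame('top'); F.append(r.sense()['contact_force'][2])
print(np.mean(F),F)
a=cv2.cvtColor(d['pixels'],cv2.COLOR_RGB2BGR)[130:250,330:450]
cv2.imwrite('pics/c5.png',cv2.convertScaleAbs(cv2.resize(a,(480,480),interpolation=cv2.INTER_CUBIC),alpha=1.4,beta=15))
E
python3 g.py 502.4 -37 185 18.5
```

```text
-2.447305918573471 [np.float64(-2.075289606133366), np.float64(-2.8386513693458726), np.float64(-2.28162879763084), np.float64(-2.6796684965742226), np.float64(-2.384690726075875), np.float64(-2.423906515680649)]
now 8.9 [502.84 -36.82 200.48] [-179.87   -0.     18.62] F [-0.41 -0.21 -2.42] open 0.24716272683891616
[-0.05  0.01  1.55] [-0.13 -0.    0.12]
```

View pics/c5.png

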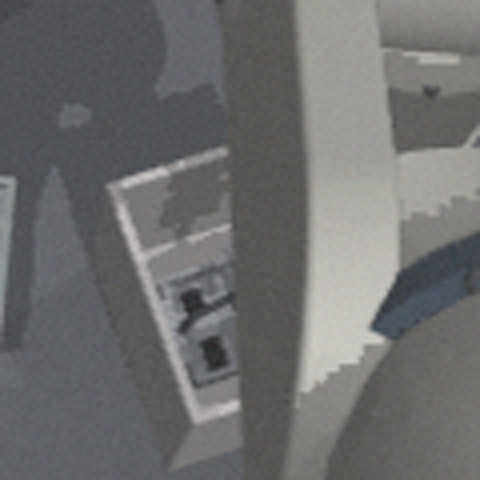

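The wrist force of −2.45 N matches rod plus basket (260 g), so the basket is hooked. The picture shows it raised and still level in the tank. Lifting on.

apply_moves([
  [[-1,0,0,-0.8,0,0,0],[-1,0,0,-2.2,0,0,0],[-1,0,0,-4,0,0,0],[-1,0,0,-5.8,0,0,0],[-1,0,0,-7.6,0,0,0],[-1,0,0,-9.4,0,0,0],[-1,0,0,-10.8,0,0,0],[-1,0,0,-11.6,0,0,0]],
])

```text
clock: 9.7
eef_pos: [503.3, -37.1, 318.1]
tcp_rot: [-3.14, -0.002, 0.325]
contact_force: [0.1, 0.1, -2.8]
opening: 0.249
```

apply_moves([
  [[-1,0,0,-0.8,0,0,0],[-1,0,0,-1.6,0,0,0],[-1,0,0,-2.2,0,0,0],[-1,0,0,-2.5,0,0,0],[-1,0,0,-2.5,0,0,0],[-1,0,0,-2.5,0,0,0],[-1,0,0,-2.5,0,0,0],[-1,0,0,-2.5,0,0,0]],
])

```text
clock: 10.5
eef_pos: [503.2, -37.1, 342.8]
tcp_rot: [-3.14, -0.001, 0.325]
contact_force: [-0.3, 0.0, -2.6]
opening: 0.246
```

```bash
python3 - <<'E'
from m import *
d=grab('side')
a=cv2.cvtColor(d['pixels'],cv2.COLOR_RGB2BGR)[90:250,220:380]
cv2.imwrite('pics/c6.png',cv2.convertScaleAbs(cv2.resize(a,(560,560),interpolation=cv2.INTER_CUBIC),alpha=1.4,beta=15))
c=np.array([508.2,171.4]);t=np.radians(-6.1)
print(c-12*np.array([np.cos(t),np.sin(t)]))
E
python3 g.py 496.3 172.7 340 -6.1
```

```text
[496.3 172.7]
now 10.55 [503.21 -37.13 342.84] [-179.9    -0.07   18.63] F [ 0.71  0.39 -2.76] open 0.24989305018574895
[  6.05 -20.1    0.33] [-0.12 -0.05 24.73]
```

View pics/c6.png

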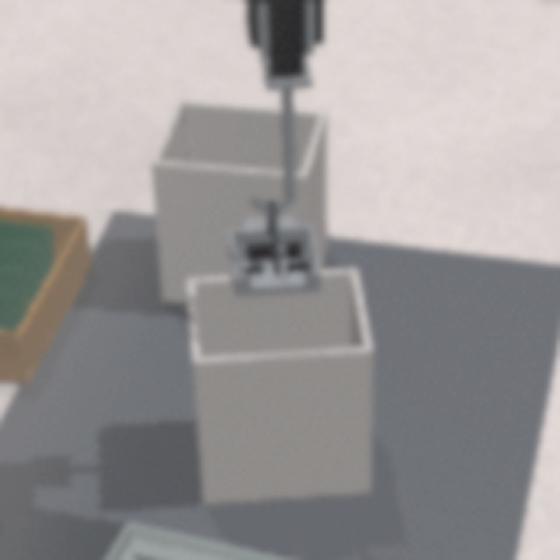

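apply_moves([
  [[-1,0.1,-0.3,0,0,0,0.5],[-1,0.3,-1,0,0,0,1.5],[-1,0.6,-2,0,0,0,3],[-1,1,-3.3,0,0,0,4.5],[-1,1.4,-4.7,0,0,0,6],[-1,1.8,-6.1,0,0,0,7.5],[-1,2.2,-7.5,0,0,0,9],[-1,2.6,-8.9,0,0,0,10.5]],
])

```text
clock: 11.35
eef_pos: [499.3, 56.3, 342.9]
tcp_rot: [-3.139, -0.001, 0.14]
contact_force: [-0.1, 0.1, -1.7]
opening: 0.249
```

```bash
python3 g.py 496.3 172.7 341 -6.1
```

```text
now 11.35 [499.27  56.31 342.93] [-179.88   -0.04    8.04] F [-0.09  0.05 -1.68] open 0.24862351966468166
[  1.33 -11.57   0.22] [-0.12 -0.03 14.14]
```

apply_moves([
  [[-1,0.2,-1.4,0,0,0,1.8],[-1,0.3,-2.8,0,0,0,3.6],[-1,0.5,-4.2,0,0,0,5.4],[-1,0.7,-5.6,0,0,0,7.2],[-1,0.8,-7,0,0,0,9],[-1,1,-8.3,0,0,0,10.8],[-1,1.2,-9.5,0,0,0,12.4],[-1,1.2,-10.5,0,0,0,13.5]],
])

```text
clock: 12.15
eef_pos: [496.5, 162.9, 343.1]
tcp_rot: [-3.139, -0.0, -0.097]
contact_force: [-0.4, -0.3, -2.5]
opening: 0.247
```

apply_moves([
  [[-1,0,-0.5,0,0,0,0.4],[-1,0,-0.8,0,0,0,0.6],[-1,0,-0.9,0,0,0,0.6],[-1,0,-0.9,0,0,0,0.6],[-1,0,-0.9,0,0,0,0.6],[-1,0,-0.9,0,0,0,0.6]],
])

```text
clock: 12.75
eef_pos: [497.4, 171.5, 343.1]
tcp_rot: [-3.139, -0.0, -0.107]
contact_force: [0.4, 0.5, -3.3]
opening: 0.248
```

```bash
python3 g.py 496.3 172.7 190 -6.1
```

```text
now 12.75 [497.37 171.5  343.12] [-179.87   -0.01   -6.15] F [ 0.42  0.49 -3.3 ] open 0.24789861883020398
[-0.12 -0.07 15.31] [-0.13 -0.01 -0.05]
```

apply_moves([
  [[-1,0,0,0.8,0,0,0],[-1,0,0,2.4,0,0,0],[-1,0,0,4.4,0,0,0],[-1,0,0,6.6,0,0,0],[-1,0,0,8.8,0,0,0],[-1,0,0,10.8,0,0,0],[-1,0,0,12.4,0,0,0],[-1,0,0,13.6,0,0,0]],
])

```text
clock: 13.55
eef_pos: [496.8, 171.5, 205.5]
tcp_rot: [-3.14, 0.001, -0.108]
contact_force: [-0.2, -0.1, -2.3]
opening: 0.256
```

apply_moves([
  [[-1,0,0,0.8,0,0,0],[-1,0,0,1.3,0,0,0],[-1,0,0,1.7,0,0,0],[-1,0,0,2,0,0,0],[-1,0,0,2.3,0,0,0],[-1,0,0,2.6,0,0,0],[-1,0,0,2.9,0,0,0],[-1,0,0,3.2,0,0,0]],
])

```text
clock: 14.35
eef_pos: [497.0, 171.5, 173.5]
tcp_rot: [-3.14, 0.001, -0.107]
contact_force: [-0.3, -0.3, -0.9]
opening: 0.25
```

```bash
python3 - <<'E'
from m import *
F=[]
for i in range(4):
    d=r.grab_frame('side'); F.append(r.sense()['contact_force'][2])
print(np.mean(F))
a=cv2.cvtColor(d['pixels'],cv2.COLOR_RGB2BGR)[190:330,200:370]
cv2.imwrite('pics/c7.png',cv2.convertScaleAbs(cv2.resize(a,None,fx=4,fy=4,interpolation=cv2.INTER_CUBIC),alpha=1.4,beta=15))
E
python3 g.py 496.3 172.7 161 -6.1
```

```text
-1.0296733754733292
now 14.55 [496.85 171.58 173.6 ] [-179.9     0.06   -6.16] F [-0.03 -0.   -1.7 ] open 0.2520677633716655
[-0.07 -0.1   1.26] [-0.1   0.06 -0.06]
```

View pics/c7.png

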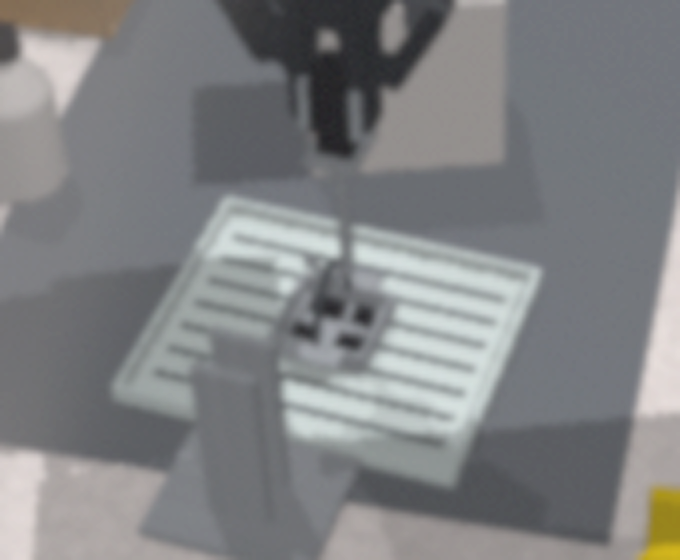

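The basket stands level near the tray centre, and the force is down to the rod's weight (−1.0 N). Next: lower further, back the hook out along −x, then rise.

apply_moves([
  [[-1,0,0,0.5,0,0,0],[-1,0,0,1,0,0,0],[-1,0,0,1.3,0,0,0],[-1,0,0,1.3,0,0,0]],
])

```text
clock: 14.95
eef_pos: [496.4, 171.5, 159.9]
tcp_rot: [-3.14, 0.002, -0.107]
contact_force: [-0.0, 0.3, -1.3]
opening: 0.247
```

apply_moves([
  [[-1,-0.5,0,0,0,0,0],[-1,-1,0,0,0,0,0],[-1,-1.5,0,0,0,0,0],[-1,-2,0,0,0,0,0],[-1,-2.5,0,0,0,0,0],[-1,-3,0,0,0,0,0],[-1,-3.4,0,0,0,0,0],[-1,-3.4,0,0,0,0,0]],
])

```text
clock: 15.75
eef_pos: [462.0, 175.1, 160.0]
tcp_rot: [-3.14, 0.002, -0.107]
contact_force: [-0.2, -0.1, -1.2]
opening: 0.251
```

```bash
python3 - <<'E'
from m import *
d=r.grab_frame('side')
a=cv2.cvtColor(d['pixels'],cv2.COLOR_RGB2BGR)[190:330,200:370]
cv2.imwrite('pics/c8.png',cv2.convertScaleAbs(cv2.resize(a,None,fx=4,fy=4,interpolation=cv2.INTER_CUBIC),alpha=1.4,beta=15))
E
python3 g.py 463 176 300 -6.1
```

```text
now 15.8 [462.5  175.17 160.09] [-179.92    0.11   -6.14] F [-0.23 -0.84 -0.56] open 0.25409788518783505
[  0.01  -0.11 -13.99] [-0.08  0.11 -0.04]
```

View pics/c8.png

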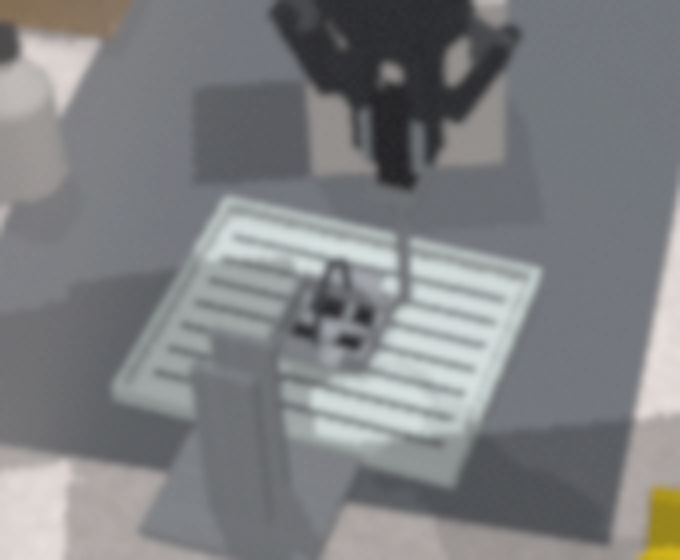

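The hook is clear of the bail and the basket hasn't moved. Raising.

apply_moves([
  [[-1,0,0,-1,0,0,0],[-1,0,0,-2.5,0,0,0],[-1,0,0,-4.5,0,0,0],[-1,0,0,-7,0,0,0],[-1,0,0,-10,0,0,0],[-1,0,0,-12.5,0,0,0],[-1,0,0,-13.4,0,0,0],[-1,0,0,-13.4,0,0,0]],
])

```text
clock: 16.6
eef_pos: [463.4, 175.2, 295.4]
tcp_rot: [-3.139, -0.001, -0.107]
contact_force: [-0.3, -0.6, -1.2]
opening: 0.246
```

```bash
python3 g.py 522.4 301.5 293 -6.1
```

```text
now 16.6 [463.45 175.18 295.44] [-179.85   -0.04   -6.15] F [-0.26 -0.63 -1.16] open 0.24614044896865547
[  4.51 -13.19   0.28] [-0.15 -0.04 -0.05]
```

apply_moves([
  [[-1,0.7,-2,0,0,0,0],[-1,1.7,-5,0,0,0,0],[-1,2.7,-8,0,0,0,0],[-1,3.6,-10.6,0,0,0,0],[-1,4.3,-12.5,0,0,0,0],[-1,4.5,-13.2,0.1,0,0,0],[-1,4.5,-13.2,0.1,0,0,0],[-1,4.5,-13.2,0.1,0,0,0]],
])

```text
clock: 17.4
eef_pos: [521.7, 300.7, 293.8]
tcp_rot: [-3.14, 0.001, -0.107]
contact_force: [-0.7, 1.2, -1.3]
opening: 0.248
```

```bash
python3 g.py 522.4 301.5 143 -6.1; python3 - <<'E'
from m import *
d=r.grab_frame('side')
a=cv2.cvtColor(d['pixels'],cv2.COLOR_RGB2BGR)[180:330,200:350]
cv2.imwrite('pics/c9.png',cv2.convertScaleAbs(cv2.resize(a,None,fx=4,fy=4,interpolation=cv2.INTER_CUBIC),alpha=1.4,beta=15))
E
```

```text
now 17.4 [521.66 300.73 293.84] [-179.93    0.05   -6.15] F [-0.74  1.16 -1.31] open 0.24785595960225226
[ 0.08 -0.07 15.08] [-0.07  0.05 -0.05]
```

View pics/c9.png

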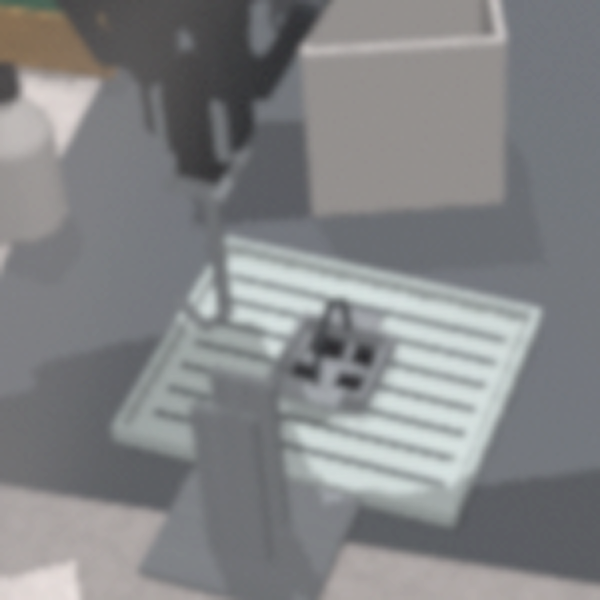

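The picture shows the rod upright above the stand gap and the basket flat on the tray. Lowering.

apply_moves([
  [[-1,0.1,-0.1,1.5,0,0,0],[-1,0.1,-0.1,3,0,0,0],[-1,0.1,-0.1,5,0,0,0],[-1,0.1,-0.1,7,0,0,0],[-1,0.1,-0.1,9,0,0,0],[-1,0.1,-0.1,11,0,0,0],[-1,0.1,-0.1,12.7,0,0,0],[-1,0.1,-0.1,13.7,0,0,0]],
])

```text
clock: 18.25
eef_pos: [521.5, 300.6, 154.5]
tcp_rot: [3.141, 0.003, -0.108]
contact_force: [0.6, -0.7, -0.7]
opening: 0.251
```

apply_moves([
  [[-1,0,0,0.4,0,0,0],[-1,0,0,0.7,0,0,0],[-1,0,0,1,0,0,0],[-1,0,0,1.1,0,0,0],[-1,0,0,1.1,0,0,0]],
])

```text
clock: 18.75
eef_pos: [521.7, 300.8, 143.9]
tcp_rot: [-3.142, 0.002, -0.108]
contact_force: [0.5, 0.3, -1.6]
opening: 0.249
```

```bash
python3 g.py 522.4 301.5 141.5 -6.1
```

```text
now 18.75 [521.65 300.75 143.9 ] [-180.      0.14   -6.19] F [ 0.47  0.34 -1.6 ] open 0.2491290071780795
[ 0.07 -0.08  0.24] [-0.    0.14 -0.09]
```

apply_moves([
  [[-1,0.1,0,0.1,0,0,0],[-1,0.1,0,0.2,0,0,0],[-1,0.1,0,0.3,0,0,0],[-1,0.1,0,0.3,0,0,0]],
])

```text
clock: 19.15
eef_pos: [522.9, 300.8, 141.6]
tcp_rot: [-3.141, 0.002, -0.108]
contact_force: [-1.4, -0.9, 4.7]
opening: 0.247
```

```bash
python3 g.py 522.4 301.5 141.5 -6.1
```

```text
now 19.15 [522.89 300.78 141.61] [-179.98    0.11   -6.19] F [-1.37 -0.89  4.71] open 0.24685905910961722
[-0.06 -0.07  0.01] [-0.02  0.11 -0.09]
```

The collar now rests on the plates (+4.7 N). Releasing, holding, then rising.

apply_moves([
  [[-0.3,0,0,-0.05,0,0,0],[0,0,0,-0.1,0,0,0],[0.5,0,0,-0.1,0,0,0],[1,0,0,-0.1,0,0,0],[1,0,0,-0.1,0,0,0],[1,0,0,-0.1,0,0,0],[1,0,0,-0.1,0,0,0],[1,0,0,-0.1,0,0,0]],
])

```text
clock: 19.95
eef_pos: [522.9, 300.8, 142.6]
tcp_rot: [-3.141, 0.002, -0.108]
contact_force: [0.1, -1.3, 0.4]
opening: 1.0
```

apply_moves([
  [[1,0,0,-1,0,0,0],[1,0,0,-3,0,0,0],[1,0,0,-6,0,0,0],[1,0,0,-9,0,0,0],[1,0,0,-12,0,0,0],[1,0,0,-15,0,0,0],[1,0,0,-18,0,0,0],[1,0,0,-18,0,0,0]],
])

```text
clock: 20.75
eef_pos: [525.0, 301.7, 328.1]
tcp_rot: [-3.137, -0.005, -0.108]
contact_force: [0.6, 0.5, -0.2]
opening: 0.996
```

apply_moves([
  [[1,-4,0,0,0,0,0],[1,-8,0,0,0,0,0],[1,-12,0,0,0,0,0],[1,-16,0,0,0,0,0],[1,-18,0,0,0,0,0],[1,-18,0,0,0,0,0],[1,-18,0,0,0,0,0]],
])

```text
clock: 21.45
eef_pos: [346.2, 321.2, 327.5]
tcp_rot: [-3.136, -0.005, -0.107]
contact_force: [-0.4, 0.0, -0.7]
opening: 1.003
```

```bash
python3 - <<'E'
from m import *
s=grab('side');d=grab('top')
A=cv2.cvtColor(s['pixels'],cv2.COLOR_RGB2BGR)[130:330,200:400]
B=cv2.cvtColor(d['pixels'],cv2.COLOR_RGB2BGR)[145:285,195:335]
cv2.imwrite('pics/c10.png',cv2.convertScaleAbs(np.hstack([cv2.resize(x,(400,400),interpolation=cv2.INTER_CUBIC) for x in(A,B)]),alpha=1.4,beta=15))
P={}
for n,q,b in(('top',d,(200,235,175,212)),('side',s,(240,280,245,300))):
    a=q['pixels'][b[2]:b[3],b[0]:b[1]]
    k,l,st,c=cv2.connectedComponentsWithStats((a.max(2)<58).astype(np.uint8)); x,y,w,h,ar=st[1+st[1:,4].argmax()]
    print(n,x,y,w,h,ar); P[n]=np.array([b[0]+x+w/2-.5,b[2]+y+h/2-.5])
print(tri(d,P['top'],s,P['side']), r.sense()['eef_pos'],r.sense()['opening'],r.sense()['contact_force'])
E
```

```text
top 7 6 20 21 298
side 9 9 15 27 316
(array([523.5, 301.4, 157.3]), np.float64(1.411291025857843)) [347.  321.1 327.4] 1.0001518190696297 [ 0.9 -0.4 -0.6]
```

View pics/c10.png

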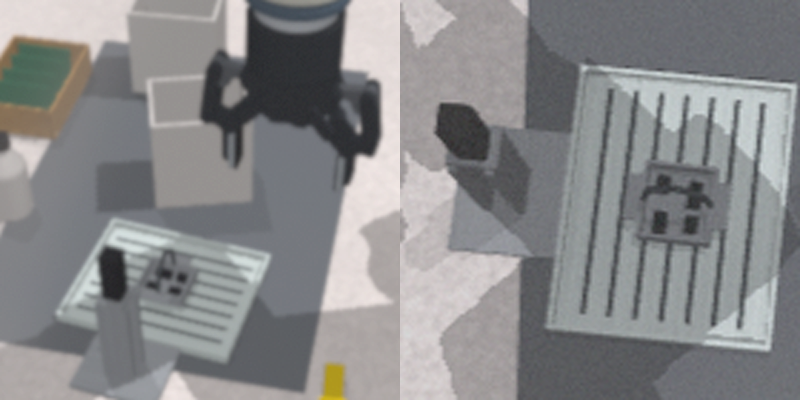

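The rod hangs in its stand: the grip is at (523.5, 301.4, 157), against (522, 302, 158) at the start. The basket is flat and near the tray centre, and the arm is clear of everything.

```bash
python3 -c "
from rig import r
print(r.sign_off())"
```

```text
the job is handed in; nothing more can be done
None
```

I finished the job and handed it in at about 21.5 s of robot time, well inside the 72 s limit. I hooked the square basket by its bail, lifted it clear of its tank and set it on the drain tray. Then I backed the hook out and hung the rod back in its stand.

- **Lift:** the wrist force was about −2.5 N with the basket hanging, which matches rod plus basket. It fell to about −1.0 N (the rod's weight) once the basket stood on the tray.
- **Basket:** the last pictures show it flat and near the tray centre. I judged this by eye and did not calculate its position in the tray's frame.
- **Rod:** the grip measured (523.5, 301.4, 157) mm at the end, against (522, 302, 158) mm before, which is within camera accuracy.
- **Arm:** it is well clear of everything, with the gripper open and no contact force beyond sensor noise.
- **Round basket:** the arm did not go near its tank after the first sweep past. I did not look inside that tank again at the end.
- **Disagreement:** a rough side-camera reading of the square basket's tank centre was about 4 mm off the top-camera one. I used a point close to the top reading, and it worked.

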